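# Clamp the circuit board in the ratchet vice

## Robot

A 6-joint arm with a two-finger parallel gripper is mounted at the origin on the work surface. World frame = base frame: x ahead of the robot, y to its left, z up, the work surface at z = 0. Lengths are in m, angles in rad, forces in N, time in s.
With the tool pointing down it reaches from about 0.35 to 0.775 m from the base axis. Payload 7.3 kg.
Tool frame: the origin (TCP) lies at the very end of the fingers, on their centre line; the grasp point (between the pads) lies 19 mm behind it (robot.tcp_to_grasp is the distance from the TCP to the grasp point, in m); x points along the fingers, y is the direction in which the jaws open and shut, and the axes are right-handed (so a half turn about x gives the same grasp; the last joint's range is limited). The gripper opens to 92 mm and grips with 3 to 60 N. Pads are 19 mm wide; open, the fingers measure 130 mm over their backs; the gripper's body (75 mm by 190 mm) begins 47 mm behind the grasp point.
Start: joints at [1.098, 0.342, 1.524, -0, 1.275, -0.146], TCP at [0.169, 0.497, 0.227] pointing down, gripper open.
Joint ranges: [-2.53, 2.53], [-0.77, 2.02], [0.04, 2.7], [-1, 4.14], [0.28, 2.66], [-3.11, 3.11]. Speed limits (rad/s): [2.57, 2.57, 3.14, 3.14, 3.14, 3.14].

## Interface

Orientations are given as [roll, pitch, yaw] about the fixed x, y, z axes, in that order (R = Rz(yaw) Ry(pitch) Rx(roll)).
In Python, from cell import robot gives the robot as it stands.
- The arm moves only by the tool move_arm, never from a script. Its argument "increments" is a list of rows, each a list of 4 numbers: the shift along the tool's x, y, z normalised to -1 to 1, where 1 is 40 cm, then the turn about the tool's x normalised to -1 to 1, where 1 is 60 degrees. In form: [[dx, dy, dz, twist], ...]. A call has 1 to 5 rows; each row is the pose to reach, as a shift and turn from the pose commanded when the call began, along the tool's axes at that moment; what a row does not reach only later rows make up. A row lasts 1/8 s, in which the tool goes at most 62.5 mm and 10.7 degrees, less where a joint would pass 70% of its speed; a pose out of reach is approached as far as the arm can. A call with a number of a shift or a turn outside -1 to 1 is refused whole. A call with a gripper value outside its range is refused whole. "gripper" is the closure, from 0 (fully open) to 1 (shut), set as the call begins (left out, the last holds). The fingers move at their own pace and stop on an object; "squeeze" is the grip in N (left out, the last holds). Time passes only in rows, so rows that repeat a pose let the fingers close. It gives the time, the measured TCP pose, the force and the opening at its end, in the units of the state.
- robot.observe(): the state, without advancing time (a new reading comes with each control period).
- robot.read_camera(name): name is "scene" or "top" or "wrist"; returns the picture (384x512x3 uint8, red, green, blue); there is no depth.
- robot.camera_params(name): a dict with "fx", "fy", "cx", "cy" (pixels), "R" (3x3) and "t" (3): a world point X has camera coordinates R X + t; the wrist camera has in their place "tool_from_camera" (4x4, takes a point from camera to tool coordinates, whose origin is the TCP and whose axes are the tool frame's). Camera axes: x right, y down, z forward; pixel columns grow to the right and rows downward; lengths in m; the calibration is good to about 2 mm. A picture is of the moment at which its call begins: read the wrist's pose just before it. camera_params takes no time and is no camera call.
- robot.hand_in(): hands the job in, once; it reports no verdict.
The state is a dict: "time": time; "qpos": joint angles; "qvel": joint speeds; "joint_efforts": joint torques, N m; "tool_pos": TCP position; "tool_rot": TCP orientation; "contact_force": force on the tool from outside, world axes, zero at the start; "torque": the same for the moment, N m; "opening": finger opening in m.
Only numpy, scipy, OpenCV 4.12 (cv2) and the standard library are available. Lean on these libraries where they do the work, as an engineer would, in place of code of your own. Each camera call takes 0.05 s, during which the arm holds its last target.

## Task

The circuit board in its blue carrier lies loose in the ratchet board vice. Flip the red direction lever on the ratchet head fully over, clockwise seen from above, so that the ratchet closes the vice, then swing the handle back and forth until the orange pad clamps the board firmly and squarely against the fixed jaw. Stop as soon as the handle has grown clearly stiffer, do not crush the board, do not touch or lift it, leave the other things on the bench alone, and let go of the vice.

Things in the scene. Friction and masses are not known exactly. Their poses are not given: they have to be found in the camera images.
- vice: Ratchet board vice bolted to the bench: blue base plate 150 x 275 x 20 mm with a grey gear housing (90 x 88 mm, top 72 mm above the bench) and a steel ratchet head. Origin on the bench under the vertical ratchet axis, z up; +y runs along the base to the fixed jaw (closing direction), base from y -50 to +225 mm. The handle points roughly to -y. The bed for the board is the plate's top, at 20 mm.
- head_axis (a point): On the vertical ratchet axis, on top of the ratchet head (steel disc 84 mm across, 78 to 104 mm above the bench; this point 105 mm). Handle and lever turn about it. The ratchet has 20 teeth (0.31 rad): with the lever at CLOSE, clockwise swings drive the jaw closed, 8 mm per rad, after up to 0.31 rad of idle swing until a tooth catches; anticlockwise swings click back idle. At OPEN the reverse.
- handle (a joint): Angle of the ratchet handle about the ratchet axis, rad, growing clockwise seen from above; 0 when it points exactly along the vice's -y; hard stops at -0.65 and 0.65. It stays where it is left, and the jaw too stays where it has been driven (swinging back while clamped beyond about 110 N can slacken it a little).
- handle_grip (a point): On the upright black round grip post at the handle's end, 131 mm above the bench, 145 mm from the ratchet axis: post 20 mm in diameter, from 96 mm (top of the flat steel bar, 22 mm wide) to 156 mm. Can be taken from above. Sideways force here: idle swing 2 to 3 N; driving the free jaw about 9 N (about 3 N remain when the hand pauses); every 10 N of clamping adds about 0.5 N to both.
- lever (a joint): Angle of the red direction lever against the handle, rad, growing clockwise seen from above: 0 = OPEN stop, 1.0 = CLOSE stop, flipped above 0.8; at 0.5 it points directly away from the handle. Stiff (about 3 N at its knob) and stays where it is left; at the stop, a push above about 6 N at the knob begins to turn the handle too.
- lever_knob (a point): Middle of the upright red knob at the lever's end: 12 mm in diameter, from 106 to 132 mm above the bench, this point 120 mm above it, 50 mm from the ratchet axis; the lever arm under it is 12 mm wide and its top is 112 mm above the bench.
- pad: Sprung orange pad of the moving jaw, 116 x 10 x 30 mm, 22 to 52 mm above the bench, moving along the vice's +y as it closes; it yields 1 mm per 50 N, at most 5 mm. Good clamping force on the board: 40 to 120 N, best about 80 N; above 150 N the board is crushed. Origin: at the start it coincides with the vice's origin; the clamping face is 86 mm from it along y.
- pad_face (a point): Centre of the pad's clamping face, 37 mm above the bench; at the start 86 mm from the ratchet axis along the vice's y.
- stop_jaw: Fixed aluminium jaw, 124 x 20 x 36 mm, standing on the bed and bolted in one of several places; origin at the centre of its underside, clamping face 10 mm from it towards the pad. At the start the pad face is 12 to 17 mm farther from it than the board is wide.
- board: Green circuit board in a rigid blue carrier, 100 (x) x 80 (y) x 16 mm, 0.25 kg, lying loose and a little askew on the bed between the jaws, its long edges facing them; origin at the centre of its underside. The parts on it reach 11 mm higher.
- screwdriver: Bystander: screwdriver with a yellow handle lying on the bench, about 0.2 m long.
- flux_jar: Bystander: small jar, 44 mm in diameter, 60 mm high, standing on the bench; origin at the centre of its underside.
- parts_tray: Bystander: yellow parts tray 90 x 70 x 30 mm on the bench; origin at the centre of its underside.

How it is judged:
By the outcome, as a careful person would: the job done as asked, in the order asked, and still so for the second after the job is handed in, with the robot touching nothing.
It also fails if it takes over 72 s, if anything falls off the work surface, if the arm or the gripper's body presses on something with over 40 N, if the wrist force passes 120 N, or if a joint passes its speed limit or range.

## Working session

There is one attempt and no reset: what is moved stays moved. The work goes in short steps, Python scripts to look and compute and a tool call to move; the robot and the scene stay as the last step left them, time stands still between calls to the robot, and variables do not carry over. Pictures are saved under pics/ and viewed, and the job is handed in when it is done.

Besides the shell and the picture viewer there is one more tool, called as a command line: name --pt "numbers of a row" for each row, then --argument value for the rest. move_arm: Moves the arm, as the interface text tells. Its arguments: {"type":"object","properties":{"increments":{"type":"array","items":{"type":"array","items":{"type":"number"}}},"gripper":{"type":"number"},"squeeze":{"type":"number"}},"required":["increments"]}

```bash
ls; mkdir -p pics
python3 - <<'E'
from cell import robot
import cv2
s=robot.observe(); print(s)
for n in ("top","scene"):
    im=robot.read_camera(n); cv2.imwrite(f"pics/{n}0.png",im[:,:,::-1]); print(n,robot.camera_params(n))
print(robot.camera_params("wrist"))
E
```

```text
pics
{'time': 0.0, 'qpos': array([ 1.09798636e+00,  3.42738859e-01,  1.52500939e+00,  3.21973433e-06,
        1.27536580e+00, -1.45984048e-01]), 'qvel': array([ 0.00105202, -0.00230535,  0.00158317,  0.00046214, -0.00062973,
        0.00094608]), 'joint_efforts': array([ 6.70685472e-05, -4.31248212e+01, -2.44215953e+01,  7.16966484e-02,
        5.60765737e-02, -4.72642068e-05]), 'tool_pos': array([0.1683342 , 0.4968658 , 0.22603924]), 'tool_rot': array([-1.71880405,  1.56927493, -2.04563091]), 'contact_force': array([0.11191958, 0.15769027, 0.19096754]), 'torque': array([ 8.35668132e-05, -1.98849138e-02,  1.61875661e-02]), 'opening': 0.09160853632800357}
top {'fx': 386.3679199323995, 'fy': 386.3679199323995, 'cx': 252.1891297090925, 'cy': 189.29406162689241, 'R': array([[ 0.02180496, -0.99976071,  0.00175169],
       [-0.99111569, -0.02184628, -0.13119612],
       [ 0.131203  ,  0.0011246 , -0.99135489]]), 't': array([-0.05134194,  0.53869378,  1.06662886])}
scene {'fx': 362.44706151635455, 'fy': 362.44706151635455, 'cx': 258.4376657097605, 'cy': 190.10621935461776, 'R': array([[-0.37263776,  0.92789649,  0.0122149 ],
       [ 0.7061602 ,  0.29208062, -0.6450013 ],
       [-0.60206218, -0.23172617, -0.76408384]]), 't': array([ 0.21817135, -0.28366717,  1.38394983])}
{'fx': 334.41862956089216, 'fy': 334.41862956089216, 'cx': 253.78594001516402, 'cy': 197.77289789993063, 'tool_from_camera': array([[-4.69144199e-05, -2.95701154e-01,  9.55280496e-01,
        -1.60266954e-01],
       [ 9.99999719e-01, -7.28104936e-04, -1.76269759e-04,
        -2.32003108e-05],
       [ 7.47667616e-04,  9.55280219e-01,  2.95701105e-01,
        -7.89647047e-02],
       [ 0.00000000e+00,  0.00000000e+00,  0.00000000e+00,
         1.00000000e+00]])}
```

View pics/top0.png

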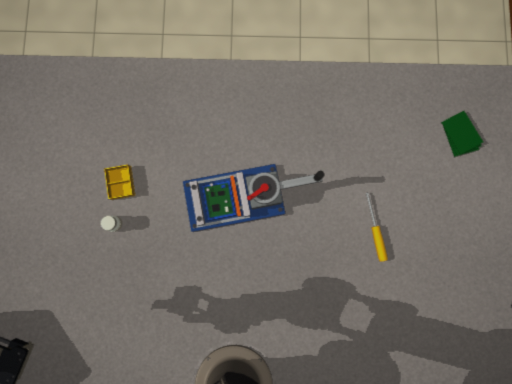

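View pics/scene0.png

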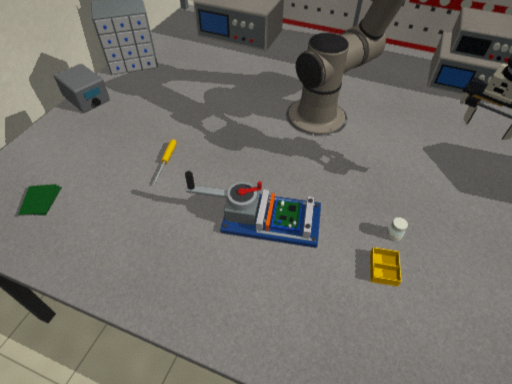

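The vice is near the centre of the top view: head at about (264,188), the handle running right to the post at (319,176), the lever pointing to about (251,197). I'll enlarge it.

Run:
```python
import cv2
a=cv2.imread("pics/top0.png")[150:240,170:340]; cv2.imwrite("pics/top0c.png",cv2.resize(a,None,fx=4.7,fy=4.7,interpolation=cv2.INTER_CUBIC))
a=cv2.imread("pics/scene0.png")[160:250,175:335]; cv2.imwrite("pics/scene0c.png",cv2.resize(a,None,fx=5,fy=5,interpolation=cv2.INTER_CUBIC))
```

```text
(no output)
```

View pics/top0c.png

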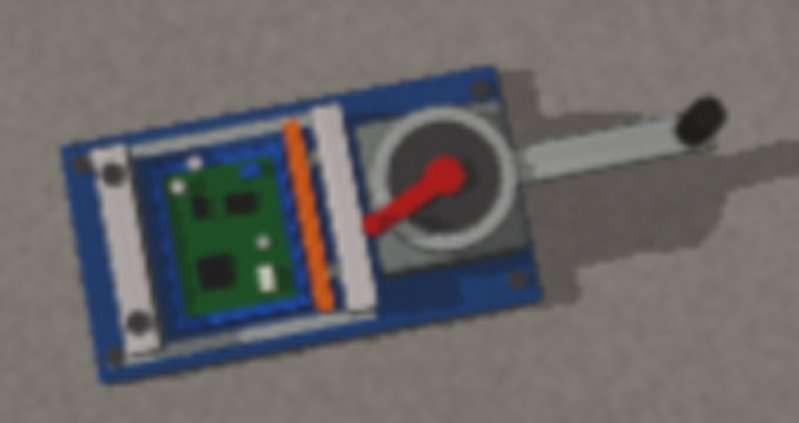

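View pics/scene0c.png

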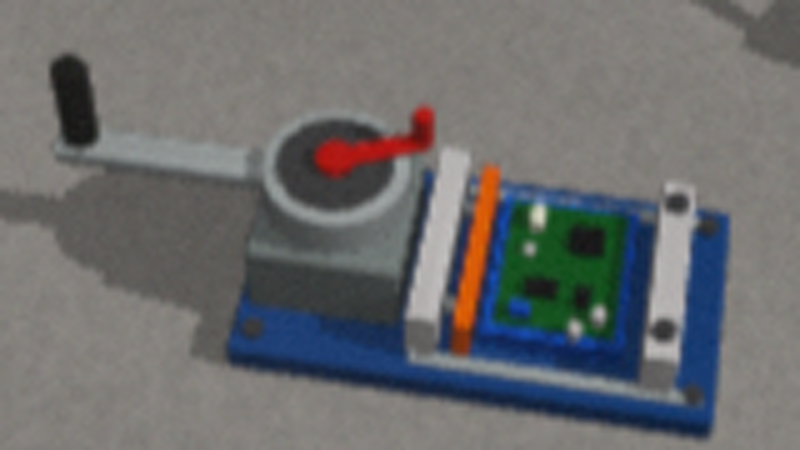

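```bash
cat > h.py <<'E'
import numpy as np, cv2
from scipy.optimize import least_squares
from cell import robot
def proj(n,X):
    c=robot.camera_params(n); p=np.asarray(c['R'])@np.asarray(X)+c['t']
    return np.array([c['fx']*p[0]/p[2]+c['cx'],c['fy']*p[1]/p[2]+c['cy']])
def ray_z(n,uv,z):
    c=robot.camera_params(n); R=np.asarray(c['R']); o=-R.T@c['t']
    d=R.T@np.array([(uv[0]-c['cx'])/c['fx'],(uv[1]-c['cy'])/c['fy'],1]); return o+d*(z-o[2])/d[2]
def T(u,v): return 170+(u+.5)/4.7-.5,150+(v+.5)/4.7-.5
def S(u,v): return 175+(u+.5)/5-.5,160+(v+.5)/5-.5
E
python3 - <<'E'
from h import *
for nm,z,t,s in [("head",.104,(443.5,177),None),("hub",.114,(445,176),(333,157)),("posttop",.156,(710,112),(69,62)),("postbot",.096,(690,128),(82,138)),("knobtop",.132,(370,230),(424,112)),
  ("c1",.02,(63,147),None),("c2",.02,(495,67),(230,348)),("c3",.02,(541,300),None),("c4",.02,(100,382),(728,214))]:
    print(nm, ray_z("top",T(*t),z).round(4), ray_z("scene",S(*s),z).round(4) if s else '')
E
```

```text
head [ 0.5368 -0.071   0.104 ] 
hub [ 0.536  -0.0715  0.114 ] [ 0.5386 -0.071   0.114 ]
posttop [ 0.5684 -0.2135  0.156 ] [ 0.5637 -0.2138  0.156 ]
postbot [ 0.5695 -0.2127  0.096 ] [ 0.5661 -0.2134  0.096 ]
knobtop [ 0.5025 -0.0302  0.132 ] [ 0.5041 -0.0316  0.132 ]
c1 [0.5619 0.1616 0.02  ] 
c2 [ 0.6181 -0.1042  0.02  ] [ 0.618 -0.102  0.02 ]
c3 [ 0.4739 -0.1343  0.02  ] 
c4 [0.4183 0.1327 0.02  ] [0.4176 0.1319 0.02  ]
```

```bash
cat >> h.py <<'E'
from scipy.spatial.transform import Rotation as Ro
AX=np.array([0.537,-0.071]); YAW=0.208
def post(h): a=YAW-np.pi/2-h; return AX+.145*np.array([np.cos(a),np.sin(a)])
def knob(l,h=0): a=YAW+np.pi/2+.5-l-h; return AX+.05*np.array([np.cos(a),np.sin(a)])
def show():
    s=robot.observe(); R=Ro.from_euler('xyz',s['tool_rot']).as_matrix()
    print('t',round(s['time'],2),'pos',s['tool_pos'].round(4),'yaw_of_tool_y',round(np.arctan2(R[1,1],R[0,1]),3),'F',s['contact_force'].round(1),'open',round(s['opening'],4),'q6',s['qpos'][5].round(2)); return s,R
def inc(p,R,tgt,turn_cw=0): # normalised row
    d=R.T@(np.asarray(tgt)-p)/.4; return np.append(d,np.degrees(turn_cw)/60).round(4)
E
python3 - <<'E'
from h import *
s,R=show(); print(R.round(3))
k=knob(0); print(k,knob(1),post(0),post(.65),post(-.65))
p=s['tool_pos']
print(inc(p,R,[k[0],k[1],.226]), inc(p,R,[k[0],k[1],.118]))
E
```

```text
t 0.1 pos [0.1684 0.4969 0.2261] yaw_of_tool_y 1.244 F [ 0.4 -0.4 -0.4] open 0.0916 q6 -0.15
[[-0.001  0.321  0.947]
 [-0.001  0.947 -0.321]
 [-1.    -0.001 -0.   ]]
[ 0.50448421 -0.0330168 ] [ 0.55139341 -0.0231165 ] [ 0.566943   -0.21287465] [ 0.47497652 -0.20206521] [ 0.64669775 -0.16582302]
[ 0.0013 -0.9849  1.2212  0.    ] [ 0.2713 -0.9845  1.2212  0.    ]
```

move_arm --pt "0 -0.1 0.12 0.1" --pt "0 -0.2 0.24 0.2" --pt "0 -0.3 0.36 0.3" --pt "0 -0.4 0.48 0.4" --pt "0 -0.48 0.6 0.495" --gripper 0.72

```text
time: 0.72
tool_pos: [0.3346, 0.2364, 0.2267]
tool_rot: [1.872, 1.571, 1.024]
contact_force: [0.2, 1.0, -0.6]
opening: 0.0462
```

Run:
```python
from h import *
s,R=show();k=knob(0);p=s['tool_pos']
print(inc(p,R,[k[0],k[1],.18],np.arctan2(R[1,1],R[0,1])-.208))
```

```text
t 0.72 pos [0.3346 0.2364 0.2267] yaw_of_tool_y 0.722 F [ 0.2  1.  -0.6] open 0.0462 q6 -0.29
[ 0.1167 -0.1267  0.7862  0.4911]
```

move_arm --pt "0 -0.02 0.15 0.1" --pt "0 -0.05 0.3 0.2" --pt "0 -0.08 0.45 0.3" --pt "0 -0.1 0.6 0.4" --pt "0.06 -0.127 0.75 0.49"

```text
time: 1.35
tool_pos: [0.4957, -0.0195, 0.2047]
tool_rot: [1.245, 1.567, -0.117]
contact_force: [0.6, 0.2, 0.0]
opening: 0.0253
```

Run:
```python
from h import *
s,R=show();k=knob(0);p=s['tool_pos']
print(inc(p,R,[k[0],k[1],.16],np.arctan2(R[1,1],R[0,1])-.208))
```

```text
t 1.35 pos [ 0.4957 -0.0195  0.2047] yaw_of_tool_y 0.209 F [0.6 0.2 0. ] open 0.0253 q6 -0.4
[0.1118 0.0141 0.0374 0.0007]
```

move_arm --pt "0.06 0.014 0.037 0" --pt "0.11 0.014 0.037 0" --pt "0.11 0.014 0.037 0"

```text
time: 1.72
tool_pos: [0.5012, -0.0307, 0.1582]
tool_rot: [-2.023, 1.567, 2.901]
contact_force: [-0.0, 0.6, 0.5]
opening: 0.0261
```

```bash
cat >> h.py <<'E'
def wproj(uv,z,s,R):
    c=robot.camera_params("wrist"); M=np.array(c['tool_from_camera'])
    d=R@M[:3,:3]@np.array([(uv[0]-c['cx'])/c['fx'],(uv[1]-c['cy'])/c['fy'],1]); o=s['tool_pos']+R@M[:3,3]; return o+d*(z-o[2])/d[2]
def wpix(X,s,R):
    c=robot.camera_params("wrist"); M=np.array(c['tool_from_camera'])
    q=M[:3,:3].T@(R.T@(np.asarray(X)-s['tool_pos'])-M[:3,3]); return (c['fx']*q[0]/q[2]+c['cx'],c['fy']*q[1]/q[2]+c['cy'])
E
python3 - <<'E'
from h import *
s,R=show(); im=robot.read_camera("wrist")[:,:,::-1].copy()
for X in ([*knob(0),.132],[*knob(0),.106],[*AX,.114]): print(np.round(wpix(X,s,R)))
cv2.imwrite("pics/w1.png",cv2.resize(im,None,fx=1.5,fy=1.5))
E
```

```text
t 1.73 pos [ 0.5012 -0.0307  0.1582] yaw_of_tool_y 0.212 F [-0.   0.6  0.5] open 0.0261 q6 -0.43
[257. 237.]
[257. 221.]
[291. 285.]
```

View pics/w1.png

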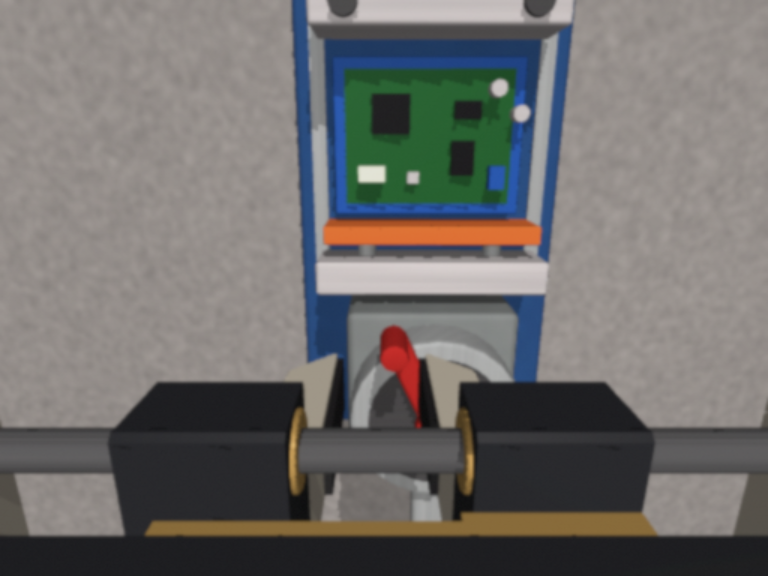

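Run:
```python
from h import *
s,R=show();p=s['tool_pos']
k=wproj((263,237),.132,s,R); print(k,knob(0))
print(inc(p,R,[k[0],k[1],.118],0))
```

```text
t 1.77 pos [ 0.502  -0.0306  0.1594] yaw_of_tool_y 0.212 F [ 0.1 -0.4  0.7] open 0.0257 q6 -0.43
[ 0.5091772  -0.03266345  0.132     ] [ 0.50448421 -0.0330168 ]
[0.1036 0.0167 0.0089 0.    ]
```

move_arm --pt "0.03 0.013 0.006 0" --pt "0.06 0.013 0.006 0" --pt "0.09 0.013 0.006 0" --pt "0.102 0.013 0.006 0" --pt "0.102 0.013 0.006 0"

```text
time: 2.4
tool_pos: [0.5077, -0.0318, 0.1186]
tool_rot: [-2.073, 1.57, 2.852]
contact_force: [1.1, 0.5, 0.3]
opening: 0.0256
```

Run:
```python
from h import *
s,R=show(); im=robot.read_camera("wrist")[:,:,::-1].copy()
cv2.imwrite("pics/w2.png",cv2.resize(im[150:384,130:390],None,fx=2.5,fy=2.5))
p=s['tool_pos']
k0=np.array(p[:2])
for l in (.25,.5,.75,1.0,1.1):
    d=knob(l)-knob(0); print(l,inc(p,R,p+np.array([*d,0]),0))
```

```text
t 2.4 pos [ 0.5077 -0.0318  0.1186] yaw_of_tool_y 0.213 F [1.1 0.5 0.3] open 0.0256 q6 -0.43
0.25 [-0.      0.0291 -0.0113  0.    ]
0.5 [-0.     0.06  -0.015  0.   ]
0.75 [-0.0001  0.0909 -0.011   0.    ]
1.0 [-1.000e-04  1.199e-01  6.000e-04  0.000e+00]
1.1 [-1.000e-04  1.305e-01  7.100e-03  0.000e+00]
```

View pics/w2.png

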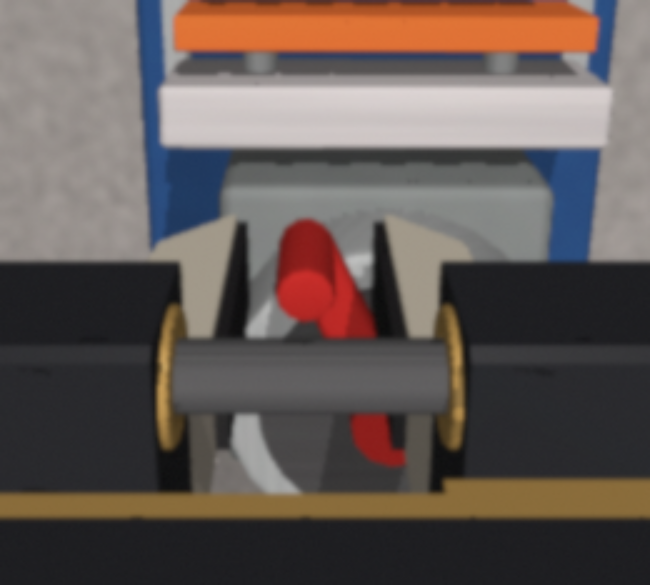

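Run:
```python
from h import *
s,R=show(); k=wproj((252,266),.132,s,R); print(k,R.T@(k-s['tool_pos']))
```

```text
t 2.45 pos [ 0.508  -0.0319  0.119 ] yaw_of_tool_y 0.213 F [0.5 0.9 1. ] open 0.0253 q6 -0.43
[ 0.50841211 -0.03301081  0.132     ] [-0.01297982  0.00014969  0.00116526]
```

move_arm --pt "0 0 0.002 0" --pt "0 0.018 -0.003 0" --pt "0 0.036 -0.009 0" --pt "0 0.054 -0.012 0" --pt "0 0.072 -0.012 0" --gripper 0.82

```text
time: 3.08
tool_pos: [0.5348, -0.0205, 0.1188]
tool_rot: [-2.19, 1.569, 2.735]
contact_force: [-3.6, 1.7, 0.0]
opening: 0.0164
```

move_arm --pt "0 0.015 0.002 0" --pt "0 0.03 0.006 0" --pt "0 0.044 0.012 0" --pt "0 0.048 0.014 0" --pt "0 0.048 0.014 0"

```text
time: 3.7
tool_pos: [0.555, -0.0226, 0.1189]
tool_rot: [-2.208, 1.57, 2.717]
contact_force: [-3.2, 1.1, 0.3]
opening: 0.0166
```

Run:
```python
from h import *
s,R=show(); im=robot.read_camera("wrist")[:,:,::-1].copy()
cv2.imwrite("pics/w3.png",cv2.resize(im[120:384,90:430],None,fx=2.2,fy=2.2))
print(s['tool_pos'][:2],knob(.9),knob(1),'Ftool',R.T@s['contact_force'])
im=robot.read_camera("top")[150:240,170:340,::-1]; cv2.imwrite("pics/top3.png",cv2.resize(im,None,fx=4.7,fy=4.7,interpolation=cv2.INTER_CUBIC))
```

```text
t 3.7 pos [ 0.555  -0.0226  0.1189] yaw_of_tool_y 0.212 F [-3.2  1.1  0.3] open 0.0166 q6 -0.39
[ 0.55503943 -0.02263646] [ 0.54654113 -0.02191877] [ 0.55139341 -0.0231165 ] Ftool [-0.31261804 -2.93874837 -1.78377172]
```

View pics/w3.png

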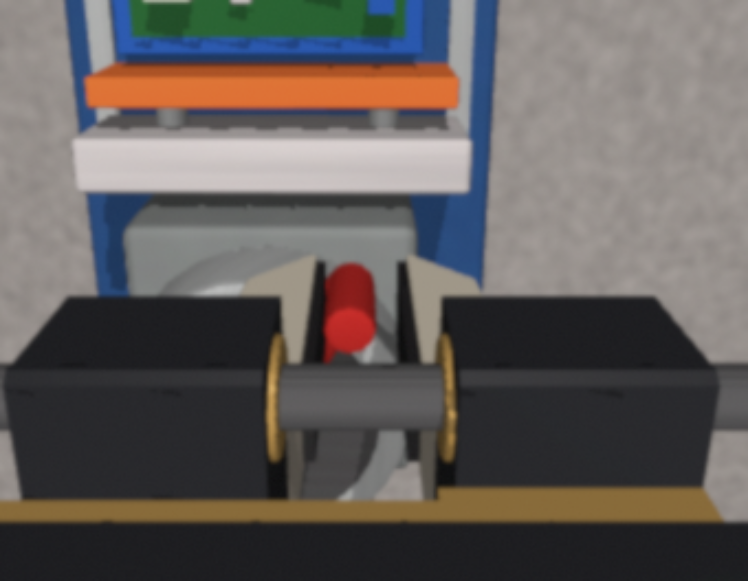

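View pics/top3.png

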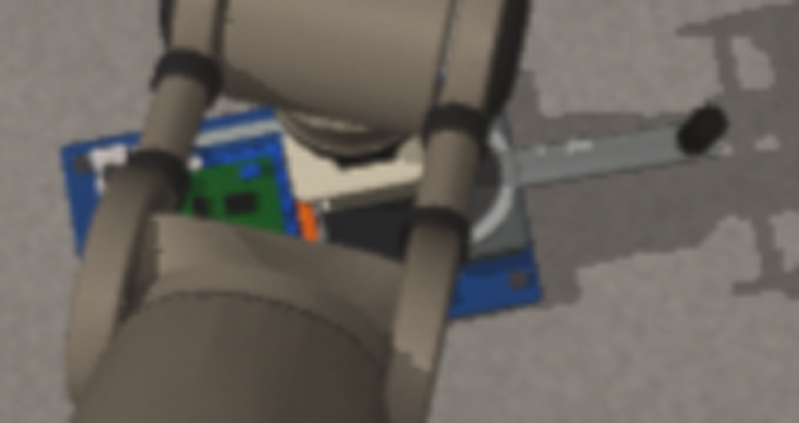

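move_arm --pt "0 0.004 0.002 0" --pt "0 0.008 0.004 0" --pt "0 0.008 0.004 0"

```text
time: 4.18
tool_pos: [0.5583, -0.0234, 0.1189]
tool_rot: [-2.083, 1.57, 2.842]
contact_force: [-4.3, 2.9, 0.5]
opening: 0.0166
```

move_arm --pt "0 0.003 0.0015 0" --pt "0 0.006 0.003 0" --pt "0 0.006 0.003 0"

```text
time: 4.55
tool_pos: [0.5598, -0.0239, 0.1188]
tool_rot: [-1.995, 1.568, 2.929]
contact_force: [-7.5, 2.7, 2.7]
opening: 0.0166
```

move_arm --pt "0 -0.008 -0.004 0" --pt "-0.06 -0.008 -0.004 0" --pt "-0.12 -0.008 -0.004 0" --pt "-0.12 -0.008 -0.004 0"

```text
time: 5.05
tool_pos: [0.5599, -0.0239, 0.1692]
tool_rot: [1.145, 1.564, -0.213]
contact_force: [-1.0, 0.6, -0.4]
opening: 0.0163
```

Run:
```python
from h import *
s,R=show(); im=robot.read_camera("wrist")[:,:,::-1].copy()
cv2.imwrite("pics/w4.png",cv2.resize(im,None,fx=1.5,fy=1.5))
for X in ([*knob(1),.132],[*AX,.114]): print(np.round(wpix(X,s,R)))
im=robot.read_camera("scene")[:,:,::-1]; cv2.imwrite("pics/scene4.png",cv2.resize(im[130:250,165:325],None,fx=5,fy=5,interpolation=cv2.INTER_CUBIC))
```

```text
t 5.05 pos [ 0.5599 -0.0239  0.1692] yaw_of_tool_y 0.212 F [-1.   0.6 -0.4] open 0.0163 q6 -0.39
[239. 222.]
[207. 269.]
```

View pics/w4.png

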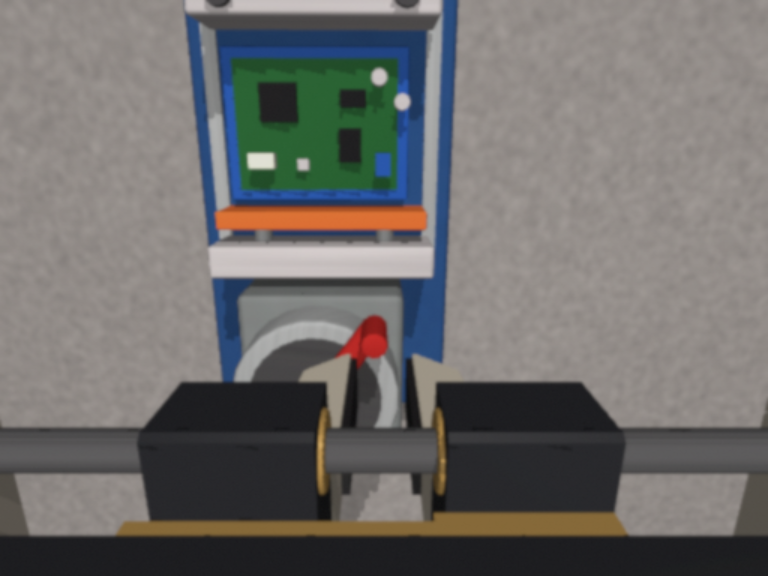

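View pics/scene4.png

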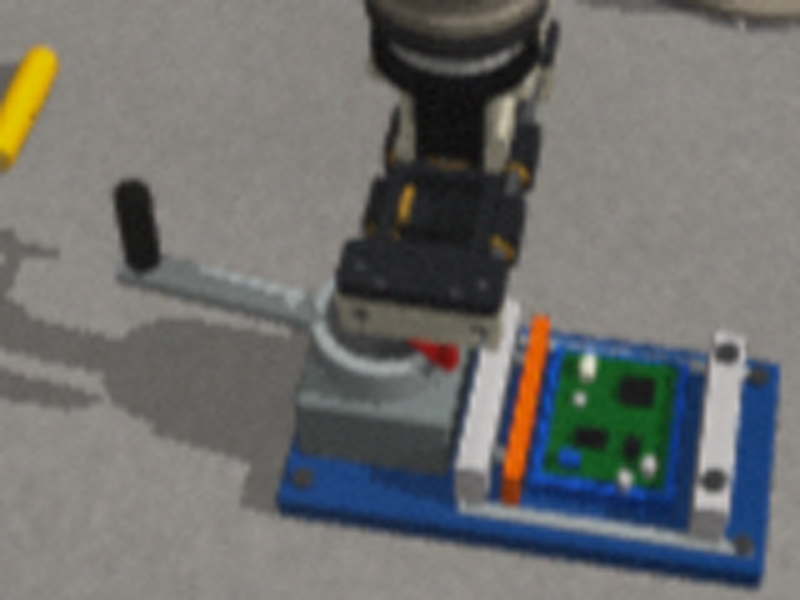

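Run:
```python
from h import *
s,R=show(); k=wproj((249,228.5),.132,s,R); print('knob',k)
S=lambda u,v:(165+(u+.5)/5-.5,130+(v+.5)/5-.5)
a=ray_z("scene",S(132,187),.156);b=ray_z("scene",S(143,263),.096);print(a,b)
for A in (AX,AX+[.002,0]):
  for p in (a,b):
    d=p[:2]-A; print('h',YAW-np.pi/2-np.arctan2(d[1],d[0]),np.linalg.norm(d))
  d=k[:2]-A; print('lever abs',YAW+np.pi/2+.5-np.arctan2(d[1],d[0]),np.linalg.norm(d))
```

```text
t 5.15 pos [ 0.5581 -0.0235  0.1668] yaw_of_tool_y 0.212 F [ 0.2 -0.2  0. ] open 0.0166 q6 -0.39
knob [ 0.55639722 -0.02494482  0.132     ]
[ 0.54459035 -0.21639137  0.156     ] [ 0.54716746 -0.21671658  0.096     ]
h 0.15584100871818918 0.14558936583687196
h 0.1383373543991835 0.14607087043886097
lever abs 1.1066250114499596 0.049973306541274895
h 0.16956856337315562 0.14549880424928943
h 0.1520083070356073 0.14594529581525092
lever abs 1.0691770100431903 0.04923151943461592
```

Run:
```python
from h import *
s,R=show();p=s['tool_pos']
print(inc(p,R,[.546,-.2165,.19],.145))
```

```text
t 5.15 pos [ 0.5581 -0.0235  0.1668] yaw_of_tool_y 0.212 F [ 0.2 -0.2  0. ] open 0.0166 q6 -0.39
[-0.0579 -0.1311  0.4653  0.1385]
```

move_arm --pt "-0.058 -0.02 0.05 0.03" --pt "-0.058 -0.055 0.18 0.07" --pt "-0.058 -0.09 0.31 0.11" --pt "-0.058 -0.125 0.44 0.14" --pt "-0.058 -0.131 0.465 0.14" --gripper 0.5

```text
time: 5.78
tool_pos: [0.5449, -0.2193, 0.1887]
tool_rot: [-1.652, 1.57, 3.123]
contact_force: [-0.2, 0.3, 0.4]
opening: 0.0459
```

Run:
```python
from h import *
s,R=show(); im=robot.read_camera("wrist")[:,:,::-1].copy()
cv2.imwrite("pics/w5.png",cv2.resize(im,None,fx=1.5,fy=1.5))
print(np.round(wpix([.546,-.2165,.156],s,R)))
```

```text
t 5.78 pos [ 0.5449 -0.2193  0.1887] yaw_of_tool_y 0.062 F [-0.2  0.3  0.4] open 0.0459 q6 -0.57
[254. 224.]
```

View pics/w5.png

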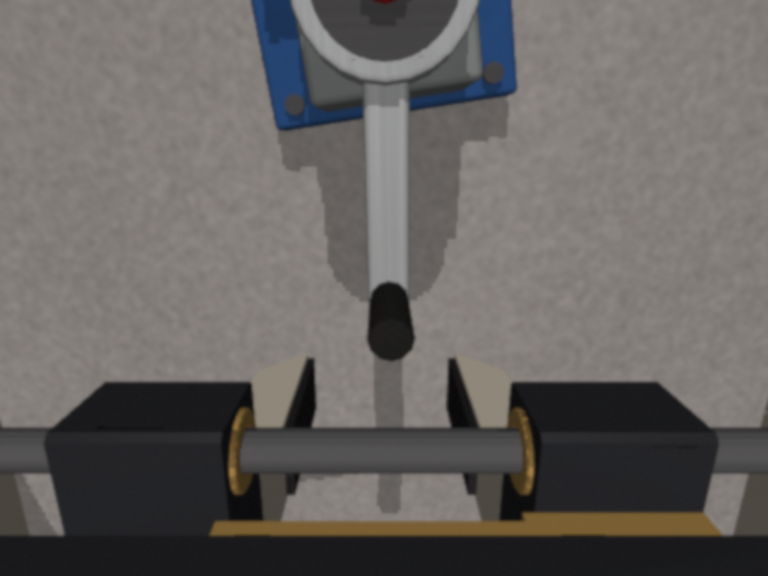

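Run:
```python
from h import *
s,R=show(); p=s['tool_pos']; k=wproj((260.3,225),.156,s,R); print(k)
a=wproj((257,61),.096,s,R); b=wproj((259,180),.096,s,R); d=(b-a)[:2]; print('bar dir h',YAW-np.pi/2-np.arctan2(d[1],d[0]), 'axis est',k[:2]-.145*d/np.linalg.norm(d))
print(inc(p,R,[k[0],k[1],.114]))
```

```text
t 5.83 pos [ 0.5451 -0.2188  0.1887] yaw_of_tool_y 0.063 F [ 0.2 -0.6  0.3] open 0.0459 q6 -0.57
[ 0.5500003  -0.21612076  0.156     ]
bar dir h 0.1250395059934284 axis est [ 0.53798482 -0.07161945]
[ 0.1868  0.013  -0.0058  0.    ]
```

move_arm --pt "0.05 0.012 -0.006 0" --pt "0.1 0.012 -0.006 0" --pt "0.15 0.012 -0.006 0" --pt "0.186 0.012 -0.006 0" --pt "0.186 0.012 -0.006 0" --gripper 0.6

```text
time: 6.45
tool_pos: [0.5498, -0.2122, 0.1146]
tool_rot: [-2.227, 1.568, 2.553]
contact_force: [0.3, -0.5, 0.2]
opening: 0.0365
```

```bash
sed -i 's/AX=np.array(\[0.537,-0.071\])/AX=np.array([0.5385,-0.0712])/' h.py
python3 - <<'E'
from h import *
s,R=show(); im=robot.read_camera("wrist")[:,:,::-1].copy()
cv2.imwrite("pics/w6.png",cv2.resize(im[130:384,90:430],None,fx=2.2,fy=2.2))
print(post(.13),post(.14),np.round(wpix([.55,-.216,.156],s,R)))
E
```

```text
t 6.45 pos [ 0.5498 -0.2122  0.1146] yaw_of_tool_y 0.067 F [ 0.3 -0.5  0.2] open 0.0365 q6 -0.57
[ 0.54979854 -0.21575913] [ 0.5483524  -0.21586489] [251. 306.]
```

View pics/w6.png

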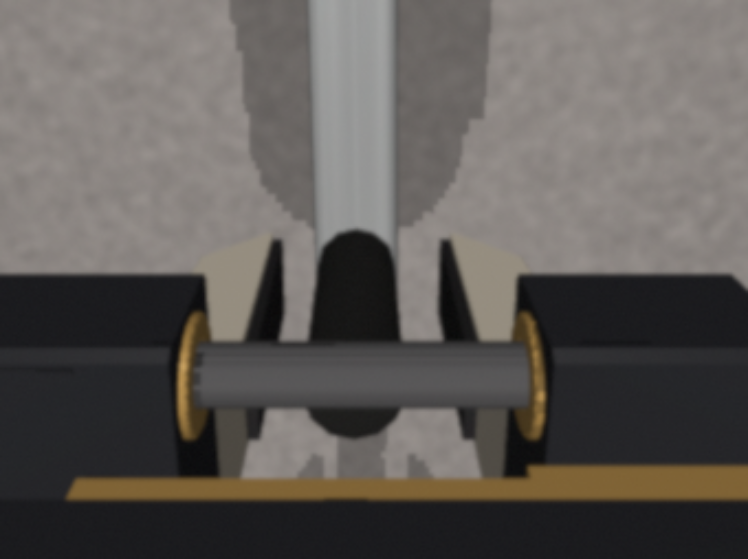

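```bash
cat >> h.py <<'E'
def arc(h0,hs,p=None,z=.114):
    """rows from commanded pose: post(h0), yaw YAW-h0 (or measured p) through hs"""
    y=YAW-h0; R=np.array([[0,np.cos(y),np.sin(y)],[0,np.sin(y),-np.cos(y)],[-1,0,0]])
    p=np.array([*post(h0),z]) if p is None else p
    for h in hs: print(round(h,3),(inc(p,R,[*post(h),z],h-h0)).round(3).tolist())
E
python3 - <<'E'
from h import *
s,R=show()
arc(.13,[.13,.22,.31,.40,.49],np.append(s['tool_pos'][:2],.114))
print();arc(.49,[.53,.57,.6]); print(); arc(.6,np.arange(.5,.05,-.1)); print()
arc(.1,np.arange(0,-.45,-.1)); print(); arc(-.4,[-.5,-.6])
E
```

```text
t 6.5 pos [ 0.5504 -0.2127  0.1156] yaw_of_tool_y 0.067 F [0.9 0.2 0.3] open 0.0366 q6 -0.57
0.13 [0.0, -0.002, 0.007, 0.0]
0.22 [0.0, -0.035, 0.006, 0.086]
0.31 [0.0, -0.067, 0.002, 0.172]
0.4 [0.0, -0.099, -0.006, 0.258]
0.49 [0.0, -0.13, -0.016, 0.344]

0.53 [0.0, -0.014, -0.0, 0.038]
0.57 [0.0, -0.029, -0.001, 0.076]
0.6 [0.0, -0.04, -0.002, 0.105]

0.5 [0.0, 0.036, -0.002, -0.096]
0.4 [0.0, 0.072, -0.007, -0.191]
0.3 [0.0, 0.107, -0.016, -0.286]
0.2 [0.0, 0.141, -0.029, -0.382]
0.1 [0.0, 0.174, -0.044, -0.478]

0.0 [0.0, 0.036, -0.002, -0.096]
-0.1 [0.0, 0.072, -0.007, -0.191]
-0.2 [0.0, 0.107, -0.016, -0.286]
-0.3 [0.0, 0.141, -0.029, -0.382]
-0.4 [0.0, 0.174, -0.044, -0.478]

-0.5 [0.0, 0.036, -0.002, -0.096]
-0.6 [0.0, 0.072, -0.007, -0.191]
```

move_arm --pt "0 -0.002 0.008 0" --pt "0 -0.035 0.006 0.086" --pt "0 -0.067 0.002 0.172" --pt "0 -0.099 -0.006 0.258" --pt "0 -0.13 -0.016 0.344" --gripper 0.74

```text
time: 7.12
tool_pos: [0.5004, -0.2127, 0.117]
tool_rot: [1.284, 1.562, -0.585]
contact_force: [8.8, -6.4, -7.3]
opening: 0.0238
```

Run:
```python
from h import *
s,R=show(); print('Ftool',(R.T@s['contact_force']).round(1), post(.49), 'torque',s['torque'].round(2))
d=s['tool_pos'][:2]-AX; print('h tcp',YAW-np.pi/2-np.arctan2(d[1],d[0]),np.linalg.norm(d))
```

```text
t 7.12 pos [ 0.5004 -0.2127  0.117 ] yaw_of_tool_y -0.298 F [ 8.8 -6.4 -7.3] open 0.0238 q6 -0.24
Ftool [ 7.4 10.3  3.5] [ 0.49814981 -0.21047262] torque [-0.98 -1.13 -0.08]
h tcp 0.4711888937766273 0.14659135466966866
```

move_arm --pt "0 -0.014 0 0.038" --pt "0 -0.029 -0.001 0.076" --pt "0 -0.04 -0.002 0.105" --pt "0 -0.04 -0.002 0.105"

```text
time: 7.62
tool_pos: [0.4849, -0.2075, 0.1172]
tool_rot: [1.292, 1.563, -0.685]
contact_force: [3.6, -6.3, -2.7]
opening: 0.0238
```

```bash
cat >> h.py <<'E'
def st():
    s,R=show(); d=s['tool_pos'][:2]-AX
    print('Ftool',(R.T@s['contact_force']).round(1),'h_tcp',round(YAW-np.pi/2-np.arctan2(d[1],d[0]),3),'r',np.linalg.norm(d).round(4)); return s,R
E
python3 - <<'E'
from h import *
s,R=st(); im=robot.read_camera("scene")[:,:,::-1]; cv2.imwrite("pics/scene7.png",cv2.resize(im[130:250,165:325],None,fx=5,fy=5,interpolation=cv2.INTER_CUBIC))
E
```

```text
t 7.62 pos [ 0.4849 -0.2075  0.1172] yaw_of_tool_y -0.405 F [ 3.6 -6.3 -2.7] open 0.0238 q6 -0.14
Ftool [2.7 5.8 4.3] h_tcp 0.583 r 0.1465
```

View pics/scene7.png

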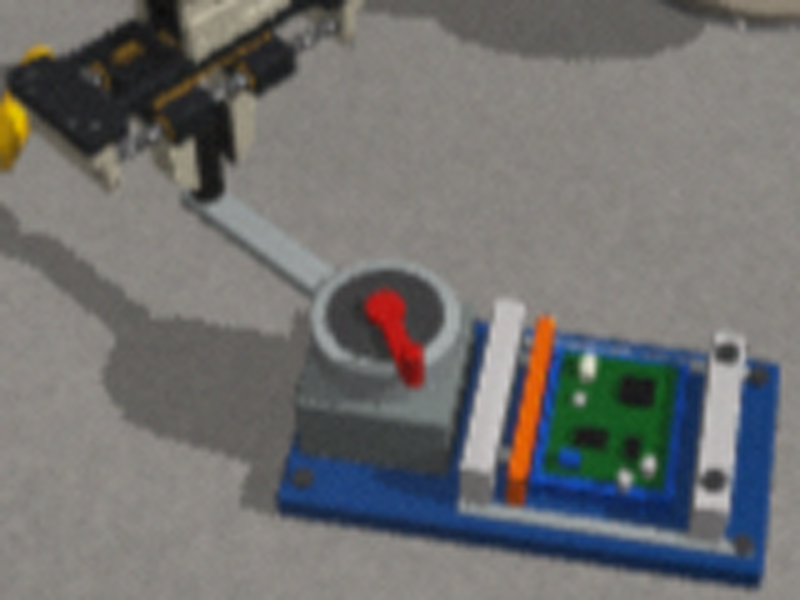

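Run:
```python
from h import *
S=lambda u,v:(165+(u+.5)/5-.5,130+(v+.5)/5-.5)
k=ray_z("scene",S(406,345),.132); hub=ray_z("scene",S(386,306),.114); print(k,hub)
for c in (AX,hub[:2]):
  d=k[:2]-c; print(np.linalg.norm(d),'lever rel', YAW+np.pi/2+.5-np.arctan2(d[1],d[0])-.583)
# pad: top edge ends near face
for uv in [(548,320),(517,500)]: print(ray_z("scene",S(*uv),.052))
```

```text
[ 0.57154529 -0.04299175  0.132     ] [ 0.53737099 -0.0697707   0.114     ]
0.043447631539925584 lever rel 0.9892020662602581
0.04341653164968137 lever rel 1.0311362028630178
[4.63617281e-01 2.92284199e-04 5.20000000e-02]
[0.58901101 0.02868218 0.052     ]
```

move_arm --pt "0 0.036 -0.002 -0.096" --pt "0 0.072 -0.007 -0.191" --pt "0 0.107 -0.016 -0.286" --pt "0 0.141 -0.029 -0.382" --pt "0 0.174 -0.044 -0.478"

```text
time: 8.3
tool_pos: [0.5538, -0.2163, 0.1165]
tool_rot: [-2.28, 1.57, 2.532]
contact_force: [-1.1, 1.9, -0.4]
opening: 0.024
```

move_arm --pt "0 0.036 -0.002 -0.096" --pt "0 0.072 -0.007 -0.191" --pt "0 0.107 -0.016 -0.286" --pt "0 0.141 -0.029 -0.382" --pt "0 0.174 -0.044 -0.478"

```text
time: 8.93
tool_pos: [0.6206, -0.192, 0.1163]
tool_rot: [-2.31, 1.568, 3.002]
contact_force: [-7.4, 0.8, 0.9]
opening: 0.024
```

Run:
```python
from h import *
s,R=st(); arc(-.4,[-.45,-.5,-.55,-.6])
```

```text
t 8.93 pos [ 0.6206 -0.192   0.1163] yaw_of_tool_y 0.6 F [-7.4  0.8  0.9] open 0.024 q6 -1.02
Ftool [-0.9 -5.7 -4.8] h_tcp -0.389 r 0.1461
-0.45 [0.0, 0.018, -0.0, -0.048]
-0.5 [0.0, 0.036, -0.002, -0.096]
-0.55 [0.0, 0.054, -0.004, -0.143]
-0.6 [0.0, 0.072, -0.007, -0.191]
```

move_arm --pt "0 0.036 -0.002 -0.096" --pt "0 0.054 -0.004 -0.143" --pt "0 0.072 -0.007 -0.191" --pt "0 0.074 -0.007 -0.191"

```text
time: 9.43
tool_pos: [0.6444, -0.1731, 0.1163]
tool_rot: [-0.309, 1.571, -1.083]
contact_force: [-1.4, -0.4, -0.3]
opening: 0.024
```

Run:
```python
from h import *
s,R=st(); arc(-.6,np.arange(-.5,-.05,.1)); arc(-.1,np.arange(0,.45,.1)); arc(.4,[.45,.5,.55,.6,.62])
```

```text
t 9.43 pos [ 0.6444 -0.1731  0.1163] yaw_of_tool_y 0.797 F [-1.4 -0.4 -0.3] open 0.024 q6 -1.17
Ftool [ 0.3 -1.2 -0.7] h_tcp -0.596 r 0.1469
-0.5 [0.0, -0.036, -0.002, 0.096]
-0.4 [0.0, -0.072, -0.007, 0.191]
-0.3 [0.0, -0.107, -0.016, 0.286]
-0.2 [0.0, -0.141, -0.029, 0.382]
-0.1 [0.0, -0.174, -0.044, 0.478]
0.0 [0.0, -0.036, -0.002, 0.096]
0.1 [0.0, -0.072, -0.007, 0.191]
0.2 [0.0, -0.107, -0.016, 0.286]
0.3 [0.0, -0.141, -0.029, 0.382]
0.4 [0.0, -0.174, -0.044, 0.478]
0.45 [0.0, -0.018, -0.0, 0.048]
0.5 [0.0, -0.036, -0.002, 0.096]
0.55 [0.0, -0.054, -0.004, 0.143]
0.6 [0.0, -0.072, -0.007, 0.191]
0.62 [0.0, -0.079, -0.009, 0.21]
```

move_arm --pt "0 -0.036 -0.002 0.096" --pt "0 -0.072 -0.007 0.191" --pt "0 -0.107 -0.016 0.286" --pt "0 -0.141 -0.029 0.382" --pt "0 -0.174 -0.044 0.478"

```text
time: 10.05
tool_pos: [0.5853, -0.2108, 0.1164]
tool_rot: [1.189, 1.564, -0.091]
contact_force: [9.4, 2.4, -4.5]
opening: 0.0241
```

move_arm --pt "0 -0.036 -0.002 0.096" --pt "0 -0.072 -0.007 0.191" --pt "0 -0.107 -0.016 0.286" --pt "0 -0.141 -0.029 0.382" --pt "0 -0.174 -0.044 0.478"

```text
time: 10.68
tool_pos: [0.5138, -0.2165, 0.1168]
tool_rot: [1.231, 1.562, -0.55]
contact_force: [9.1, -5.6, -6.1]
opening: 0.0239
```

Run:
```python
from h import *
s,R=st();
im=robot.read_camera("scene")[:,:,::-1]; cv2.imwrite("pics/scene8.png",cv2.resize(im[185:250,245:325],None,fx=9,fy=9,interpolation=cv2.INTER_CUBIC))
```

```text
t 10.68 pos [ 0.5138 -0.2165  0.1168] yaw_of_tool_y -0.21 F [ 9.1 -5.6 -6.1] open 0.0239 q6 -0.33
Ftool [ 6.2 10.   3.6] h_tcp 0.376 r 0.1474
```

View pics/scene8.png

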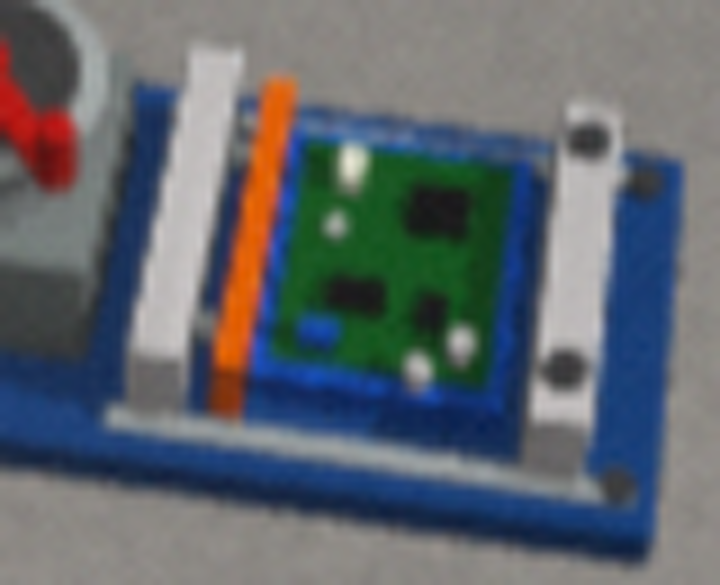

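move_arm --pt "0 -0.02 0 0.054" --pt "0 -0.04 -0.002 0.107" --pt "0 -0.06 -0.005 0.16" --pt "0 -0.072 -0.007 0.191"

```text
time: 11.22
tool_pos: [0.4861, -0.2085, 0.1171]
tool_rot: [1.293, 1.562, -0.686]
contact_force: [8.4, -9.2, -5.5]
opening: 0.0239
```

Run:
```python
from h import *
s,R=st();
im=robot.read_camera("scene")[:,:,::-1]; cv2.imwrite("pics/scene9.png",cv2.resize(im[185:250,245:325],None,fx=9,fy=9,interpolation=cv2.INTER_CUBIC))
im=robot.read_camera("top")[:,:,::-1]; cv2.imwrite("pics/top9.png",cv2.resize(im[165:235,180:290],None,fx=7,fy=7,interpolation=cv2.INTER_CUBIC))
```

```text
t 11.22 pos [ 0.4861 -0.2085  0.1171] yaw_of_tool_y -0.408 F [ 8.4 -9.2 -5.5] open 0.0239 q6 -0.14
Ftool [ 5.6 11.3  5.1] h_tcp 0.572 r 0.147
```

View pics/scene9.png

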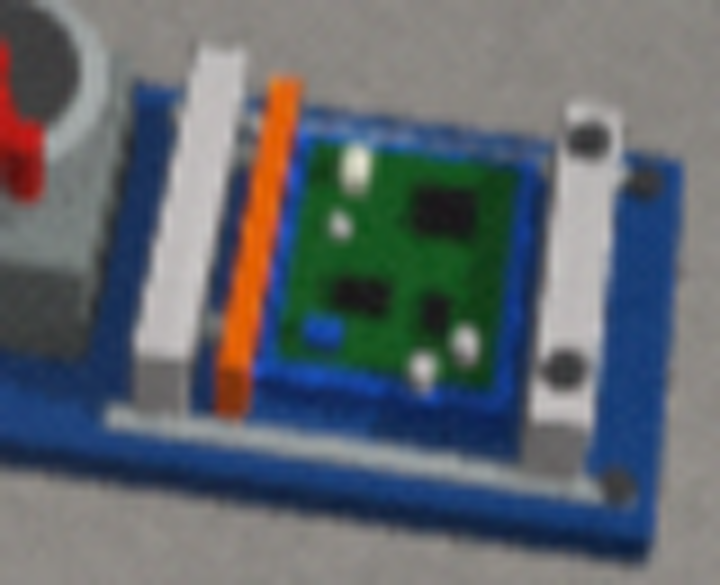

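View pics/top9.png

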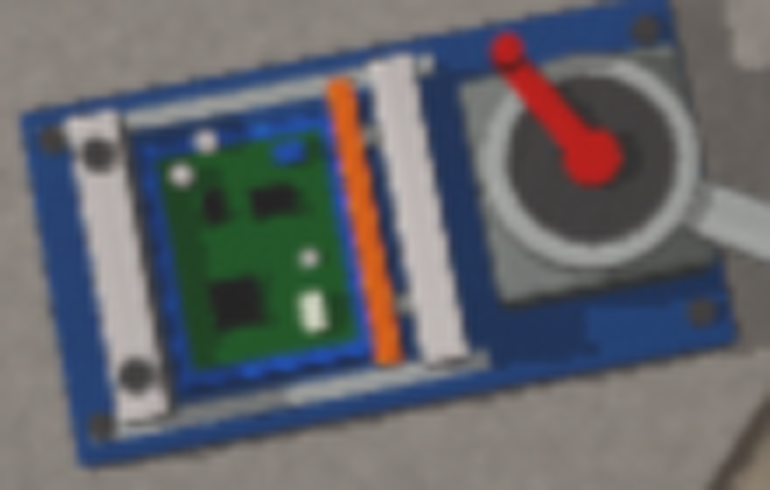

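move_arm --pt "0 0.036 -0.002 -0.096" --pt "0 0.072 -0.007 -0.191" --pt "0 0.107 -0.016 -0.286" --pt "0 0.141 -0.029 -0.382" --pt "0 0.174 -0.044 -0.478"

```text
time: 11.95
tool_pos: [0.5536, -0.2165, 0.1162]
tool_rot: [-2.067, 1.568, 2.744]
contact_force: [-2.1, 1.4, -0.1]
opening: 0.0238
```

move_arm --pt "0 0.036 -0.002 -0.096" --pt "0 0.072 -0.007 -0.191" --pt "0 0.107 -0.016 -0.286" --pt "0 0.141 -0.029 -0.382" --pt "0 0.174 -0.044 -0.478"

```text
time: 12.58
tool_pos: [0.6213, -0.1924, 0.116]
tool_rot: [-2.379, 1.568, 2.932]
contact_force: [-6.8, 0.5, 1.0]
opening: 0.0237
```

move_arm --pt "0 0.036 -0.002 -0.096" --pt "0 0.054 -0.004 -0.143" --pt "0 0.072 -0.007 -0.191" --pt "0 0.074 -0.007 -0.191"

```text
time: 13.08
tool_pos: [0.6451, -0.1736, 0.116]
tool_rot: [-1.172, 1.571, -1.947]
contact_force: [-2.3, -0.4, -1.1]
opening: 0.0238
```

Run:
```python
from h import *
s,R=st(); arc(-.6,[-.54,-.48,-.42,-.36,-.30]); arc(-.3,[-.26,-.22,-.18,-.14,-.1]); arc(-.3,[-.28,-.26,-.24,-.22,-.2])
```

```text
t 13.07 pos [ 0.6451 -0.1736  0.116 ] yaw_of_tool_y 0.796 F [-2.3 -0.4 -1.1] open 0.0238 q6 -1.17
Ftool [ 1.1 -1.9 -1.4] h_tcp -0.597 r 0.1478
-0.54 [0.0, -0.022, -0.001, 0.057]
-0.48 [0.0, -0.043, -0.003, 0.115]
-0.42 [0.0, -0.065, -0.006, 0.172]
-0.36 [0.0, -0.086, -0.01, 0.229]
-0.3 [0.0, -0.107, -0.016, 0.286]
-0.26 [0.0, -0.014, -0.0, 0.038]
-0.22 [0.0, -0.029, -0.001, 0.076]
-0.18 [0.0, -0.043, -0.003, 0.115]
-0.14 [0.0, -0.058, -0.005, 0.153]
-0.1 [0.0, -0.072, -0.007, 0.191]
-0.28 [0.0, -0.007, -0.0, 0.019]
-0.26 [0.0, -0.014, -0.0, 0.038]
-0.24 [0.0, -0.022, -0.001, 0.057]
-0.22 [0.0, -0.029, -0.001, 0.076]
-0.2 [0.0, -0.036, -0.002, 0.096]
```

move_arm --pt "0 -0.022 -0.003 0.057" --pt "0 -0.043 -0.007 0.115" --pt "0 -0.065 -0.01 0.172" --pt "0 -0.086 -0.014 0.229" --pt "0 -0.107 -0.02 0.286"

```text
time: 13.7
tool_pos: [0.6119, -0.1983, 0.1166]
tool_rot: [1.103, 1.564, 0.025]
contact_force: [9.8, 3.1, -3.8]
opening: 0.0237
```

move_arm --pt "0 -0.014 0 0.038" --pt "0 -0.029 -0.001 0.076" --pt "0 -0.043 -0.003 0.115" --pt "0 -0.058 -0.005 0.153" --pt "0 -0.072 -0.007 0.191"

```text
time: 14.32
tool_pos: [0.5856, -0.2105, 0.1166]
tool_rot: [1.077, 1.563, -0.2]
contact_force: [10.4, -0.6, -5.0]
opening: 0.0241
```

Run:
```python
from h import *
s,R=st(); 
im=robot.read_camera("scene")[:,:,::-1]; cv2.imwrite("pics/scene10.png",cv2.resize(im[185:250,245:325],None,fx=9,fy=9,interpolation=cv2.INTER_CUBIC))
```

```text
t 14.32 pos [ 0.5856 -0.2105  0.1166] yaw_of_tool_y 0.294 F [10.4 -0.6 -5. ] open 0.0241 q6 -0.76
Ftool [5.1 9.8 3.6] h_tcp -0.118 r 0.1471
```

View pics/scene10.png

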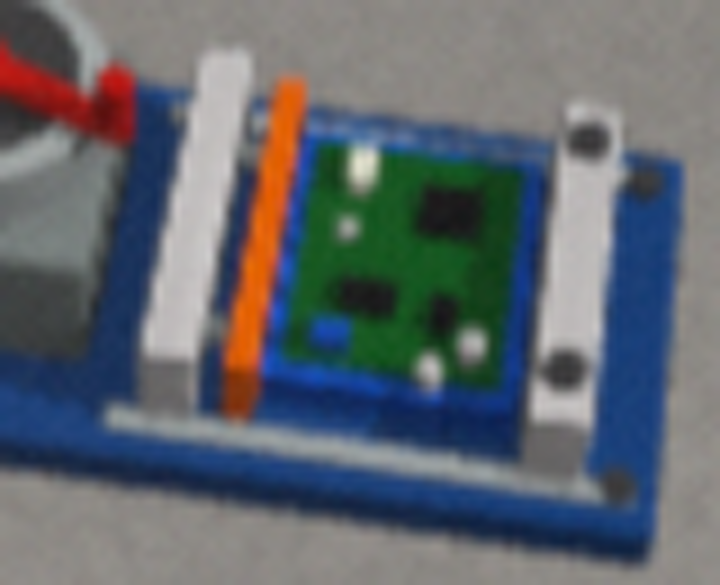

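move_arm --pt "0 -0.009 0 0.024" --pt "0 -0.018 0 0.048" --pt "0 -0.027 -0.001 0.072" --pt "0 -0.036 -0.002 0.096"

```text
time: 14.88
tool_pos: [0.5717, -0.2145, 0.1166]
tool_rot: [1.056, 1.563, -0.322]
contact_force: [9.5, -2.2, -5.1]
opening: 0.024
```

Run:
```python
from h import *
s,R=st();
```

```text
t 14.88 pos [ 0.5717 -0.2145  0.1166] yaw_of_tool_y 0.193 F [ 9.5 -2.2 -5.1] open 0.024 q6 -0.68
Ftool [5.1 8.9 3.9] h_tcp -0.02 r 0.1471
```

move_arm --pt "0 -0.009 0 0.024" --pt "0 -0.018 0 0.048" --pt "0 -0.027 -0.001 0.072" --pt "0 -0.036 -0.002 0.096"

```text
time: 15.38
tool_pos: [0.5575, -0.2172, 0.1166]
tool_rot: [1.049, 1.562, -0.429]
contact_force: [10.4, -5.8, -6.8]
opening: 0.0237
```

Run:
```python
from h import *
s,R=st(); 
im=robot.read_camera("scene")[:,:,::-1]; cv2.imwrite("pics/scene11.png",cv2.resize(im[185:250,245:325],None,fx=9,fy=9,interpolation=cv2.INTER_CUBIC))
```

```text
t 15.38 pos [ 0.5575 -0.2172  0.1166] yaw_of_tool_y 0.093 F [10.4 -5.8 -6.8] open 0.0237 q6 -0.59
Ftool [6.9 9.8 6.7] h_tcp 0.079 r 0.1473
```

View pics/scene11.png

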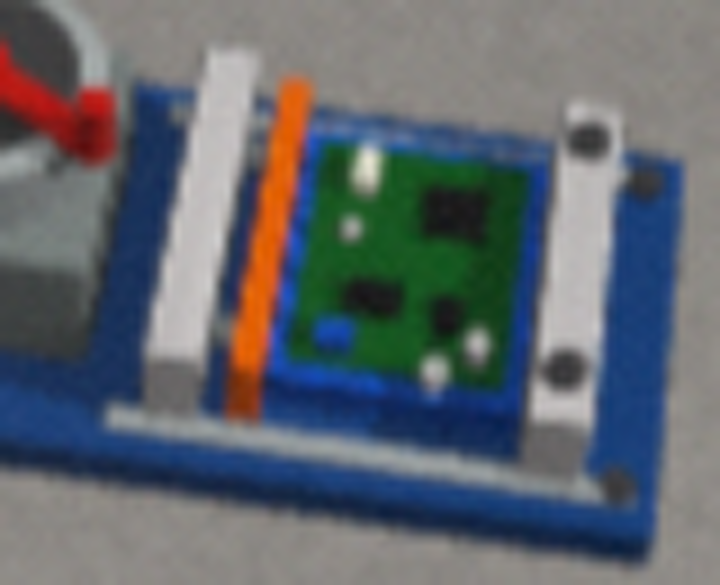

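move_arm --pt "0 -0.006 0 0.016" --pt "0 -0.012 0 0.032" --pt "0 -0.018 0 0.048"

```text
time: 15.8
tool_pos: [0.5503, -0.2179, 0.1167]
tool_rot: [1.097, 1.562, -0.431]
contact_force: [9.9, -4.8, -6.6]
opening: 0.0238
```

Run:
```python
from h import *
st()
```

```text
t 15.8 pos [ 0.5503 -0.2179  0.1167] yaw_of_tool_y 0.043 F [ 9.9 -4.8 -6.6] open 0.0238 q6 -0.55
Ftool [6.7 9.6 5.2] h_tcp 0.128 r 0.1472
```

move_arm --pt "0 -0.006 0 0.016" --pt "0 -0.012 0 0.032" --pt "0 -0.018 -0.001 0.048"

```text
time: 16.18
tool_pos: [0.5432, -0.2182, 0.1168]
tool_rot: [1.093, 1.562, -0.485]
contact_force: [10.4, -6.0, -5.6]
opening: 0.0238
```

Run:
```python
from h import *
st()
```

```text
t 16.18 pos [ 0.5432 -0.2182  0.1168] yaw_of_tool_y -0.008 F [10.4 -6.  -5.6] open 0.0238 q6 -0.51
Ftool [ 5.7 10.4  5.9] h_tcp 0.176 r 0.1471
```

move_arm --pt "0 -0.006 0 0.016" --pt "0 -0.012 0 0.032" --pt "0 -0.018 -0.001 0.048"

```text
time: 16.55
tool_pos: [0.5361, -0.2181, 0.1169]
tool_rot: [1.109, 1.561, -0.52]
contact_force: [9.9, -7.0, -5.1]
opening: 0.0241
```

Run:
```python
from h import *
st()
```

```text
t 16.55 pos [ 0.5361 -0.2181  0.1169] yaw_of_tool_y -0.058 F [ 9.9 -7.  -5.1] open 0.0241 q6 -0.46
Ftool [ 5.2 10.2  6.4] h_tcp 0.224 r 0.1469
```

move_arm --pt "0 -0.006 0 0.016" --pt "0 -0.012 0 0.032" --pt "0 -0.018 -0.001 0.048"

```text
time: 16.92
tool_pos: [0.5291, -0.2176, 0.117]
tool_rot: [1.13, 1.56, -0.549]
contact_force: [11.0, -7.7, -3.8]
opening: 0.0241
```

Run:
```python
from h import *
st()
im=robot.read_camera("scene")[:,:,::-1]; cv2.imwrite("pics/scene12.png",cv2.resize(im[185:250,245:325],None,fx=9,fy=9,interpolation=cv2.INTER_CUBIC))
```

```text
t 16.93 pos [ 0.5291 -0.2176  0.117 ] yaw_of_tool_y -0.108 F [11.  -7.7 -3.8] open 0.0241 q6 -0.42
Ftool [ 3.9 11.7  6.4] h_tcp 0.272 r 0.1467
```

View pics/scene12.png

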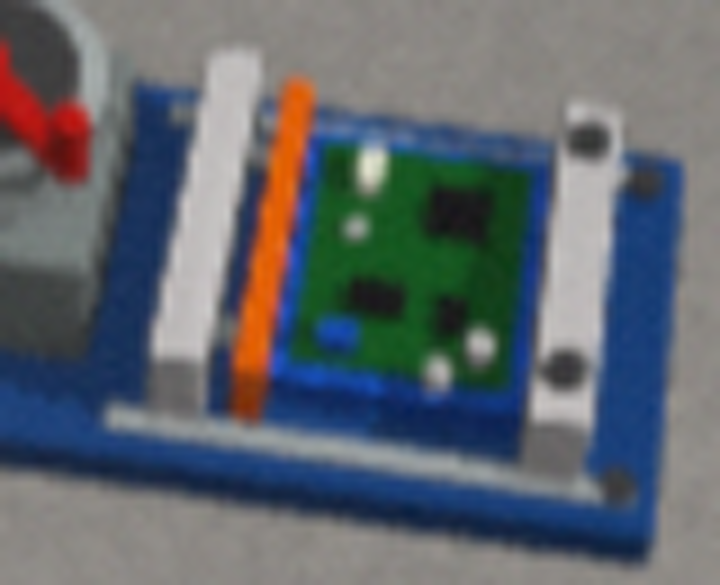

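move_arm --pt "0 -0.006 0 0.016" --pt "0 -0.012 0 0.032" --pt "0 -0.018 -0.001 0.048"

```text
time: 17.35
tool_pos: [0.5222, -0.2169, 0.1172]
tool_rot: [1.147, 1.559, -0.583]
contact_force: [11.1, -9.9, -5.1]
opening: 0.0241
```

Run:
```python
from h import *
st()
```

```text
t 17.35 pos [ 0.5222 -0.2169  0.1172] yaw_of_tool_y -0.159 F [11.1 -9.9 -5.1] open 0.0241 q6 -0.37
Ftool [ 5.2 12.5  8. ] h_tcp 0.319 r 0.1466
```

move_arm --pt "0 -0.006 0 0.016" --pt "0 -0.012 0 0.032" --pt "0 -0.018 -0.001 0.048"

```text
time: 17.73
tool_pos: [0.5153, -0.2157, 0.1173]
tool_rot: [1.171, 1.559, -0.608]
contact_force: [10.6, -10.3, -6.6]
opening: 0.0242
```

Run:
```python
from h import *
st()
im=robot.read_camera("scene")[:,:,::-1]; cv2.imwrite("pics/scene13.png",cv2.resize(im[185:250,245:325],None,fx=9,fy=9,interpolation=cv2.INTER_CUBIC))
```

```text
t 17.73 pos [ 0.5153 -0.2157  0.1173] yaw_of_tool_y -0.209 F [ 10.6 -10.3  -6.6] open 0.0242 q6 -0.32
Ftool [ 6.8 12.4  7.9] h_tcp 0.367 r 0.1464
```

View pics/scene13.png

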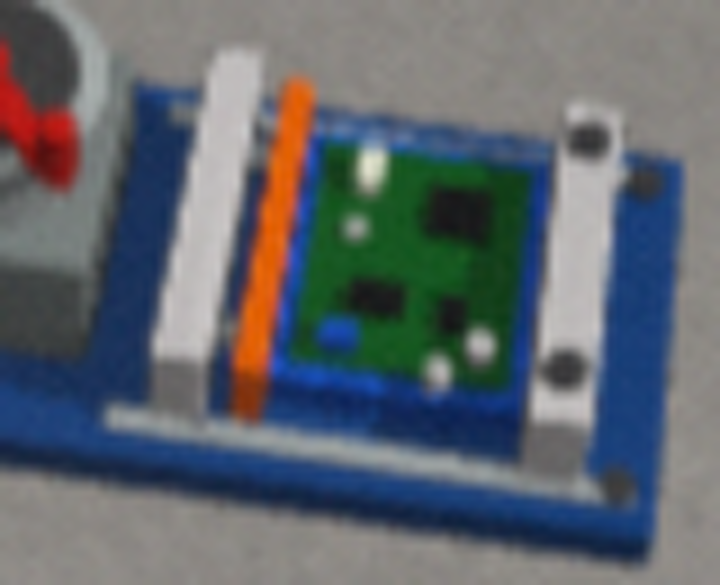

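Run:
```python
import cv2,numpy as np
f={i:cv2.cvtColor(cv2.imread(f"pics/scene{i}.png"),cv2.COLOR_BGR2GRAY) for i in (9,10,11,12,13)}
h={9:.572-.94,10:-.118,11:.079,12:.272,13:.367}
def tr(a,b,x0,y0,x1,y1):
    t=f[a][y0:y1,x0:x1]; m=12
    r=cv2.matchTemplate(f[b][y0-m:y1+m,x0-m-4:x1+m+20],t,cv2.TM_CCOEFF_NORMED)
    _,v,_,(x,y)=cv2.minMaxLoc(r)
    s=r[y,x-1:x+2]; dx=.5*(s[0]-s[2])/(s[0]-2*s[1]+s[2]); return round(x+dx-m-4,2),round(v,3)
for b in (10,11,12,13):
    print(b,h[b],'board',tr(9,b,310,170,500,370),'pad',tr(9,b,215,120,300,360),'carr',tr(9,b,130,120,250,400),'jaw',tr(9,b,545,110,625,400))
print('12-13','board',tr(12,13,310,170,500,370),'pad',tr(12,13,225,120,310,360),'carr',tr(12,13,140,120,250,400))
```

```text
10 -0.118 board (np.float32(6.53), 0.988) pad (np.float32(7.33), 0.975) carr (np.float32(6.78), 0.992) jaw (np.float32(0.03), 0.999)
11 0.079 board (np.float32(11.06), 0.987) pad (np.float32(10.01), 0.98) carr (np.float32(10.77), 0.993) jaw (np.float32(0.04), 0.999)
12 0.272 board (np.float32(14.96), 0.984) pad (np.float32(16.85), 0.973) carr (np.float32(16.02), 0.992) jaw (np.float32(0.11), 0.998)
13 0.367 board (np.float32(14.9), 0.985) pad (np.float32(17.15), 0.973) carr (np.float32(17.23), 0.993) jaw (np.float32(0.13), 0.998)
12-13 board (np.float32(-0.04), 0.996) pad (np.float32(0.68), 0.992) carr (np.float32(1.23), 0.996)
```

move_arm --pt "0 -0.006 0 0.016" --pt "0 -0.012 0 0.032" --pt "0 -0.018 -0.001 0.048"

```text
time: 18.15
tool_pos: [0.5085, -0.2143, 0.1173]
tool_rot: [1.195, 1.558, -0.635]
contact_force: [10.8, -11.2, -6.7]
opening: 0.0236
```

Run:
```python
from h import *
st()
```

```text
t 18.15 pos [ 0.5085 -0.2143  0.1173] yaw_of_tool_y -0.259 F [ 10.8 -11.2  -6.7] open 0.0236 q6 -0.28
Ftool [ 6.9 13.3  8.1] h_tcp 0.414 r 0.1462
```

move_arm --pt "0 -0.006 0 0.016" --pt "0 -0.012 0 0.032"

```text
time: 18.4
tool_pos: [0.504, -0.2132, 0.1174]
tool_rot: [1.223, 1.558, -0.641]
contact_force: [10.8, -11.2, -6.4]
opening: 0.0239
```

Run:
```python
from h import *
st()
```

```text
t 18.4 pos [ 0.504  -0.2132  0.1174] yaw_of_tool_y -0.293 F [ 10.8 -11.2  -6.4] open 0.0239 q6 -0.25
Ftool [ 6.6 13.5  7.6] h_tcp 0.447 r 0.1461
```

move_arm --pt "0 0.004 0 0" --pt "0 0.004 0 0" --pt "0 0.004 0 0" --pt "0 0.004 0 0" --gripper 0.45

```text
time: 18.9
tool_pos: [0.5026, -0.2103, 0.1168]
tool_rot: [1.347, 1.567, -0.514]
contact_force: [4.0, -2.2, 2.4]
opening: 0.0502
```

Run:
```python
from h import *
s,R=st()
im=robot.read_camera("wrist")[:,:,::-1].copy()
cv2.imwrite("pics/w14.png",cv2.resize(im[130:384,90:430],None,fx=2.2,fy=2.2))
```

```text
t 18.9 pos [ 0.5026 -0.2103  0.1168] yaw_of_tool_y -0.29 F [ 4.  -2.2  2.4] open 0.0502 q6 -0.25
Ftool [-2.4  4.5  1. ] h_tcp 0.46 r 0.1437
```

View pics/w14.png

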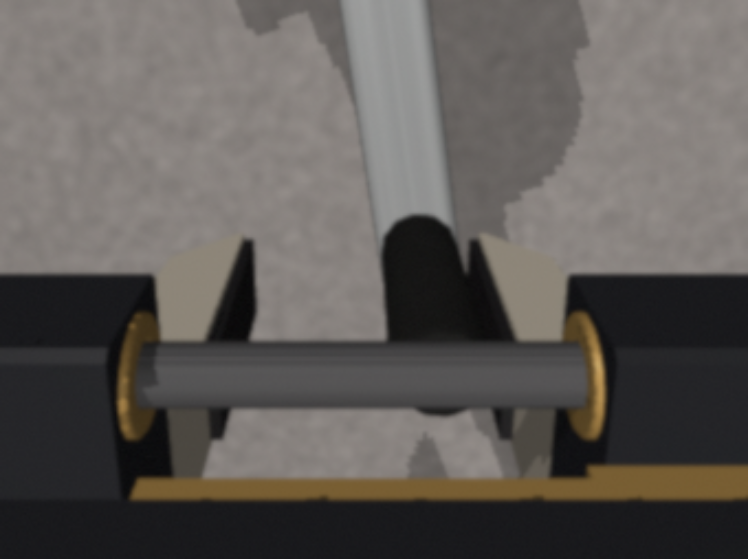

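move_arm --pt "0 0.015 0 0" --pt "0 0.03 0 0" --pt "0 0.03 0 0"

```text
time: 19.32
tool_pos: [0.5129, -0.2125, 0.1151]
tool_rot: [-1.831, 1.569, 2.593]
contact_force: [-0.3, 0.8, 0.6]
opening: 0.0509
```

```bash
python3 - <<'E'
from h import *
s,R=st()
im=robot.read_camera("wrist")[:,:,::-1].copy()
cv2.imwrite("pics/w15.png",cv2.resize(im[130:384,90:430],None,fx=2.2,fy=2.2))
im=robot.read_camera("scene")[:,:,::-1]; cv2.imwrite("pics/scene15.png",cv2.resize(im[185:250,245:325],None,fx=9,fy=9,interpolation=cv2.INTER_CUBIC))
E
python3 - <<'E'
import cv2,numpy as np
f={i:cv2.cvtColor(cv2.imread(f"pics/scene{i}.png"),cv2.COLOR_BGR2GRAY) for i in (12,13,15)}
def tr(a,b,x0,y0,x1,y1):
    t=f[a][y0:y1,x0:x1]; m=12
    r=cv2.matchTemplate(f[b][y0-m:y1+m,x0-m:x1+m],t,cv2.TM_CCOEFF_NORMED)
    _,v,_,(x,y)=cv2.minMaxLoc(r)
    s=r[y,x-1:x+2]; dx=.5*(s[0]-s[2])/(s[0]-2*s[1]+s[2]); return round(x+dx-m,2),round(v,3)
for a in (12,13):
    print(a,15,'board',tr(a,15,310,170,500,370),'pad',tr(a,15,225,120,310,360),'carr',tr(a,15,140,120,250,400),'jaw',tr(a,15,545,110,625,400))
E
```

```text
t 19.32 pos [ 0.5129 -0.2125  0.1151] yaw_of_tool_y -0.289 F [-0.3  0.8  0.6] open 0.0509 q6 -0.24
Ftool [-0.6 -0.6 -0.7] h_tcp 0.387 r 0.1436
12 15 board (np.float32(-0.07), 0.996) pad (np.float32(1.25), 0.983) carr (np.float32(2.87), 0.991) jaw (np.float32(0.0), 0.999)
13 15 board (np.float32(-0.04), 0.996) pad (np.float32(0.7), 0.994) carr (np.float32(1.0), 0.997) jaw (np.float32(-0.01), 0.999)
```

View pics/w15.png

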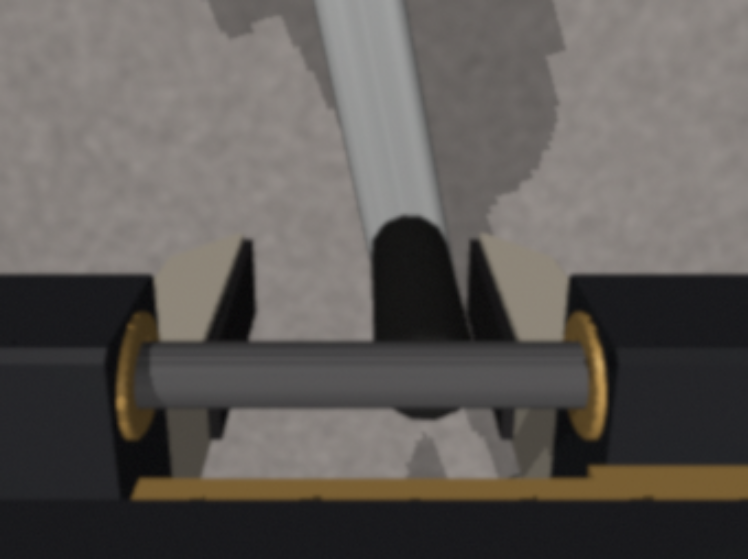

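move_arm --pt "0 0.02 0 0" --pt "0 0.02 0 0" --pt "0 0.02 0 0" --gripper 0.3

```text
time: 19.8
tool_pos: [0.5208, -0.215, 0.1157]
tool_rot: [-2.08, 1.571, 2.344]
contact_force: [0.3, -0.2, -0.1]
opening: 0.0638
```

move_arm --pt "-0.06 0 0 0" --pt "-0.15 0 0 0" --pt "-0.25 0 0 0" --pt "-0.35 0 0 0" --pt "-0.35 0 0.1 0"

```text
time: 20.42
tool_pos: [0.5111, -0.2528, 0.2598]
tool_rot: [1.37, 1.564, -0.486]
contact_force: [0.3, 0.1, 0.6]
opening: 0.0645
```

Run:
```python
from h import *
s,R=st()
im=robot.read_camera("scene")[:,:,::-1]; cv2.imwrite("pics/scene16f.png",cv2.resize(im[130:250,165:325],None,fx=5,fy=5,interpolation=cv2.INTER_CUBIC))
cv2.imwrite("pics/scene16.png",cv2.resize(im[185:250,245:325],None,fx=9,fy=9,interpolation=cv2.INTER_CUBIC))
im=robot.read_camera("top")[:,:,::-1]; cv2.imwrite("pics/top16.png",cv2.resize(im[150:240,170:340],None,fx=4.7,fy=4.7,interpolation=cv2.INTER_CUBIC))
f={i:cv2.cvtColor(cv2.imread(f"pics/scene{i}.png"),cv2.COLOR_BGR2GRAY) for i in (11,12,13,15,16)}
def tr(a,b,x0,y0,x1,y1):
    t=f[a][y0:y1,x0:x1]; m=12
    r=cv2.matchTemplate(f[b][y0-m:y1+m,x0-m:x1+m],t,cv2.TM_CCOEFF_NORMED)
    _,v,_,(x,y)=cv2.minMaxLoc(r)
    s=r[y,x-1:x+2]; dx=.5*(s[0]-s[2])/(s[0]-2*s[1]+s[2]); return round(x+dx-m,2),round(v,3)
for a in (11,12,13,15):
    print(a,16,'board',tr(a,16,310,170,500,370),'pad',tr(a,16,225,120,310,360),'carr',tr(a,16,140,120,250,400),'jaw',tr(a,16,545,110,625,400))
```

```text
t 20.43 pos [ 0.5111 -0.2528  0.2598] yaw_of_tool_y -0.285 F [0.3 0.1 0.6] open 0.0645 q6 -0.31
Ftool [-0.6  0.3 -0.2] h_tcp 0.358 r 0.1836
11 16 board (np.float32(3.55), 0.985) pad (np.float32(5.05), 0.948) carr (np.float32(7.81), 0.993) jaw (np.float32(0.07), 0.999)
12 16 board (np.float32(-0.06), 0.996) pad (np.float32(1.24), 0.984) carr (np.float32(2.86), 0.991) jaw (np.float32(0.0), 0.999)
13 16 board (np.float32(-0.02), 0.996) pad (np.float32(0.67), 0.994) carr (np.float32(1.15), 0.997) jaw (np.float32(-0.02), 0.999)
15 16 board (np.float32(0.03), 0.997) pad (np.float32(-0.04), 0.999) carr (np.float32(-0.02), 0.999) jaw (np.float32(0.01), 0.999)
```

View pics/scene16f.png

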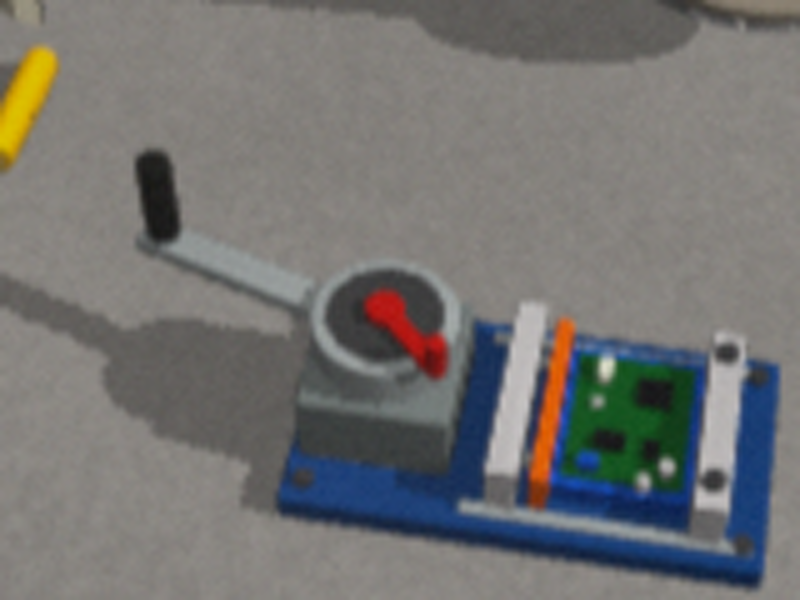

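View pics/top16.png

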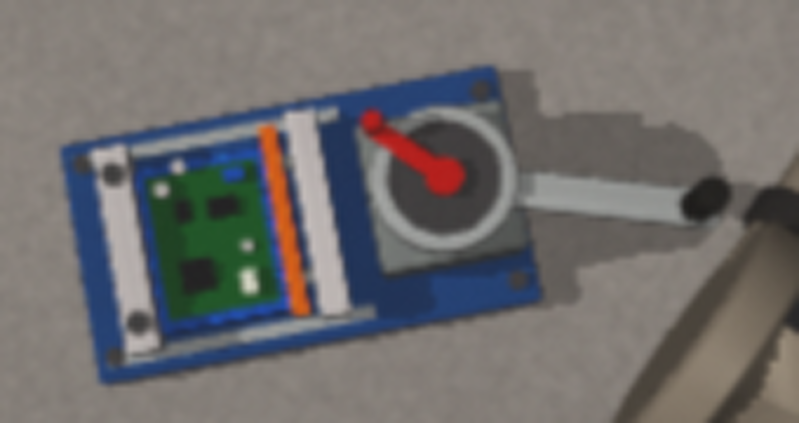

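Run:
```python
from h import *
hub=ray_z("top",T(445,176),.114)[:2]
for nm,p in (("top",ray_z("top",T(708,198),.156)),("bar",ray_z("top",T(690,203),.096))):
    d=p[:2]-hub; h=YAW-np.pi/2-np.arctan2(d[1],d[0]); print(nm,'h',h,np.linalg.norm(d))
k=ray_z("top",T(372,120),.132); d=k[:2]-hub; print('lever rel',YAW+np.pi/2+.5-np.arctan2(d[1],d[0])-h,np.linalg.norm(d))
print(robot.observe()['contact_force'])
```

```text
top h 0.3119188957961414 0.14162798758069126
bar h 0.27884329121524254 0.14149617026520106
lever rel 1.0211790048702534 0.05023562047775883
[ 0.12595298 -0.01515586 -0.99533026]
```

Run:
```python
from h import *
print(robot.hand_in()); show()
```

```text
the job is handed in; nothing more can be done
None
the job is handed in; nothing more can be done
```

The board is clamped against the fixed jaw at an estimated 75–80 N. I let go of the vice and handed the job in at about 20 s; it gave no verdict.

- **Lever:** I pushed it clockwise until the force at the knob rose from about 3 N to 8 N at the CLOSE stop. The last picture puts it at about 1.0 rad against the handle. That last push also turned the handle about 0.13 rad.
- **Clamping:** I swung the handle three times clockwise and two times back. The sideways force on the grip post rose from about 9.8 N when driving freely to 13.5 N, and I stopped there.
- **Clamp force:** The handle force gives about 75 N, and the pad's compression in the pictures (about 1.5 mm) gives about 78 N. Both are estimates.
- **Last checks:** The board edge lies parallel along the fixed jaw. Board, pad and moving jaw did not shift in the pictures as I lifted away. The wrist force read about zero, and the arm never touched the board or the bystander items.
- **Unexpected:** When I let go, the handle sprang back from about 0.45 rad to about 0.3 rad. The pictures show the moving jaw did not retreat with it, and I did not load the handle again to confirm the clamp.

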